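# Open the solvent bottle's push-and-turn safety cap

## Robot

A 6-joint arm with a two-finger parallel gripper is mounted at the origin on a cart in front of the work surface, level with it; the furniture and walls round the work are solid. World frame = base frame: x ahead of the robot, y to its left, z up, the work surface at z = 0. Lengths are in m, angles in degrees, forces in N, time in s.
With the tool pointing down it reaches from about 0.3 to 0.75 m from the base axis. Payload 8.5 kg.
Tool frame: the origin (TCP) lies midway between the tips of the shut fingers; the grasp point (between the pads) lies 19 mm behind it (env.tcp_to_grasp is the z of the grasp point in the tool frame, in m); z points along the fingers, y is the line along which they close (so a half turn about z gives the same grasp; the last joint's range is limited). The gripper opens to 85 mm and grips with 20 to 120 N. Pads are 22 mm wide; open, the fingers measure 114 mm over their backs; the gripper's body (76 mm by 85 mm) begins 54 mm behind the grasp point. The pads swing forward as they close: fully open they stand 13 mm farther back than shut.
Start: joints at [-81.205, 21.807, 74.336, -0, 83.858, -12.336], TCP at [0.198, -0.513, 0.231] pointing down, gripper open.
Joint ranges: [-178.18, 178.18], [-50.72, 133.34], [12.68, 142.11], [-81.47, 261.47], [9.98, 163.14], [-165.26, 165.26]. Speed limits (degrees/s): [136.94, 136.94, 180, 180, 180, 180].

## Interface

Orientations are given as a 3x3 rotation matrix whose columns are the frame's x, y, z axes.
In Python, from rig import env, imaging, job, models gives the robot as it stands. The module is installed in compiled form; this text tells all that it offers.
- The arm moves only by the tool jog_arm, never from a script. Its argument "plan" is text: rows parted by semicolons, each of 7 numbers parted by spaces: the turn, a rotation vector about the tool's x, y, z in degrees, then the shift along the tool's x, y, z in cm, then the closure in counts, from 0 (fully open) to 255 (shut). In form: rx ry rz x y z claw; .... A call has 1 to 10 rows; each row shifts and turns the commanded pose from where the row before left it, along the tool's axes as they then stand; what a row does not reach is not made up. A row lasts 1/12 s, in which the tool goes at most 41.7 mm and 7.16 degrees, less where a joint would pass 70% of its speed; a pose out of reach is approached as far as the arm can. A call with a gripper value outside its range is refused whole. The fingers move at their own pace and stop on an object; "grip_force" is the grip in N (left out, the last holds). Time passes only in rows, so rows that do not move let the fingers close. It gives the time, the measured TCP pose, the force, the opening and the grip force at its end, in the units of the state.
- env.observe(): the state, without advancing time (a new reading comes with each control period).
- imaging.get_image(name): name is "scene" or "top"; returns a dict with "pixels" (480x640x3 uint8, red, green, blue), "depth" (480x640 float32, m along the optical axis (not along the pixel's ray), 0 where there is no reading), "fov_y" (degrees; the focal length in pixels is half the picture's height over the tangent of half this angle, whatever the lens; pixels are square), "cx", "cy" (the principal point, pixels), "world_from_camera" (4x4, takes a point from camera to world coordinates). Camera axes: x right, y down, z forward; pixel columns grow to the right and rows downward; lengths in m; the calibration is good to about 2 mm. A picture is of the moment at which its call begins.
- job.close_job(): hands the job in; it is judged then, once.
Trained networks look in the newest picture that a camera, given by its name, has taken for a name from the list of things; names that differ only in an ending like _2 or _b are one class to them, and where a whole thing is asked for, a point or a joint stands for the part that bears it (a point fixed in the world has none). Each returns a list of dicts, best first, with "confidence" (0 to 1); they miss things now and then, are a little off and sometimes report something else, mostly with a low value. They report only what shows in the picture. A call takes as long as a camera call. They do not tell look-alikes from the thing itself.
- models.outline_of(camera, query): "region" (480x640 bool, what is visible of it) and "bbox" ([centre column, centre row, width, height] in pixels, round what is visible of it).
- models.tip_of(camera, query): "at" ([column, row] in pixels: a listed point, or the origin of a listed thing).
The state is a dict: "time_s": time; "q": joint angles; "qvel": joint speeds; "joint_efforts": joint torques, N m; "position": TCP position; "tool_rot": TCP orientation; "ft_force": force on the tool from outside, world axes, zero at the start; "wrist_torque": the same for the moment, N m; "grip_width": finger opening in m; "gripper_force": force on a finger pad.
Only numpy, scipy, OpenCV 4.12 (cv2) and the standard library are available. Lean on these libraries where they do the work, as an engineer would, in place of code of your own. Each camera call takes 0.05 s, during which the arm holds its last target. There are 200 camera calls.

## Task

Open the solvent bottle for wiping the print plate: keep it standing and slide it into the teal bottle holder, neck between the prongs of the fork, until it is fully home against the back. With the bottle home, push its red safety cap down against the spring, turn it anti-clockwise (seen from above) while it is down until it is free, and lift it off. Finish holding the cap in the gripper, level and straight above the bottle's mouth, with about 8 cm of air beneath it; the bottle stays home and the other things stay where they are.

Things in the scene. Friction and masses are not known exactly. Their poses are not given: they have to be found in the camera images.
- bottle_mid (a point): White square plastic solvent bottle, loose, standing on the worktop, about 0.2 kg. Body 60 x 60 mm and 64 mm tall with a flat shoulder and blue labels, smooth and slippery; above it a round neck 31 mm in diameter. This point: centre of the body, 32 mm above the underside. z up; x and y square to the sides (any side may go in first).
- bottle_mouth (a point): Centre of the bottle's mouth (top of the neck, inside the cap at the start), 105.5 mm above the bottle's underside; axes as the bottle's.
- cap_mid (a point): Red ribbed push-and-turn cap, loose, 49 mm in diameter, 33 mm tall, white turn arrows on its flat top. This point: on its axis, half-way up, z up. Locked on the bottle at the start, lower edge 86 mm and top 119 mm above the bottle's underside. Unpressed it cannot turn: bottle and cap then move as one, so the bottle may be slid, turned or carried by its cap (borne down on, it leans).
- cap_top (a point): Centre of the cap's flat top. A spring pushes the locked cap up with 10 N; pressed, it gives about 13.5 N at 5 mm and meets a hard stop at 6.5 mm. Held down 5 mm or more it turns anti-clockwise (seen from above), rubbing lightly; from 35 degrees on it is free to lift, at about 93 degrees it stops: 60 is best.
- bottle_holder: Teal printed bottle holder, fixed to the worktop. Origin: on the worktop under the centre of a bottle that is fully home. x points into the holder, away from its open front; z up. Channel 66 mm wide, without a floor, walls from x = -34 to +34 mm, back wall's inner face at x = +30 mm; with its screw flanges it is 122 mm wide.
- holder_fork (a point): Fork plate on top of the holder. This point: middle of its slot, above the holder's origin, on the plate's upper face 73 mm above the worktop; underside at 69 mm, 5 mm over the bottle's shoulder; the front tips, at x = -42 mm, turn up to 77 mm. The slot for the neck is 40 mm wide, open to the front, and ends at x = +21 mm. 13 mm remain between it and the locked cap.
- holder_entry (a point): Middle of the holder's front opening, on the worktop, 50 mm before the holder's origin: here the flared guides begin, 82 mm apart inside and 92 mm wide outside, 52 mm tall. Axes as the holder's.
- gel_bottle: Clear pump bottle with teal hand gel, 74 x 62 x 197 mm, loose; origin under its centre. Leave alone.
- spray_can: Dark and white aerosol can, 65 mm in diameter, 200 mm tall, loose; origin under its centre. Leave alone.
- flush_cutter: Red and black flush cutters lying flat, 96 x 61 x 12 mm, loose; origin under their middle. Leave alone.
- gear: Orange printed gear lying flat, 41 mm in diameter, 14 mm tall, loose; origin under its centre. Leave alone.
- clamp_knob: Small black clamp knob, 35 mm in diameter, 33 mm tall, loose; origin under its centre. Leave alone.
- ribbed_cap: Black ribbed cap lying flat, 42 mm in diameter, 14 mm tall, loose; origin under its centre. Leave alone.
There are look-alikes about, which are no part of the job. Leave any orange or yellow look-alike of the part that bears bottle_mid alone.

How it is judged:
By the outcome, as a careful person would: the job done as asked, in the order asked, and still so for the second after the job is handed in, while the arm keeps its last pose, push and grip.
It also fails if it takes over 58 s, if anything falls off the work surface, if the arm or the gripper's body presses on something with over 40 N, if the wrist force passes 120 N, or if a joint passes its speed limit or range.

## Working session

There is one attempt and no reset: what is moved stays moved. The work goes in short steps, Python scripts to look and compute and a tool call to move; the robot and the scene stay as the last step left them, time stands still between calls to the robot, and variables do not carry over. Pictures are saved under pics/ and viewed, at most 10 in all, crops included, and the job is handed in when it is done.

Besides the shell and the picture viewer there is one more tool, called after "Request:" by a JSON object that holds its "op" and its "data". jog_arm: Moves the arm, as the interface text tells. Its arguments: {"type":"object","properties":{"plan":{"type":"string"},"grip_force":{"type":"number"}},"required":["plan"]}

```bash
mkdir -p pics
cat > h.py <<'E'
from rig import env, imaging, job, models
import numpy as np, cv2
def shot(n,f=None):
    im=imaging.get_image(n)
    if f: cv2.imwrite('pics/'+f,cv2.cvtColor(im['pixels'],cv2.COLOR_RGB2BGR))
    return im
def foc(im): return 240/np.tan(np.radians(im['fov_y']/2))
def cloud(im):
    f=foc(im);v,u=np.mgrid[0:480,0:640];d=im['depth']
    p=np.stack([(u-im['cx'])/f*d,(v-im['cy'])/f*d,d],-1)
    T=im['world_from_camera'];w=p@T[:3,:3].T+T[:3,3];w[d==0]=np.nan;return w
def onplane(im,uv,z):
    f=foc(im);T=im['world_from_camera'];r=T[:3,:3]@np.array([(uv[0]-im['cx'])/f,(uv[1]-im['cy'])/f,1]);o=T[:3,3]
    return o+r*(z-o[2])/r[2]
E
cat > a.py <<'E'
from h import *
np.set_printoptions(precision=4,suppress=True)
for c in ['scene','top']:
    im=shot(c,c+'0.png');w=cloud(im)
    print(c,im['world_from_camera'][:3,3],im['fov_y'])
    for q,z in [('bottle_mid',.032),('cap_top',.119),('bottle_holder',0),('holder_fork',.073),('holder_entry',0),('gel_bottle',0),('spray_can',0),('flush_cutter',0),('gear',0),('clamp_knob',0),('ribbed_cap',0)]:
        for r in models.tip_of(c,q)[:3]:
            print(q,round(r['confidence'],2),np.round(r['at'],1),onplane(im,r['at'],z))
    for q in ['cap_top','bottle_holder']:
        for r in models.outline_of(c,q)[:3]:
            p=w[r['region']];p=p[~np.isnan(p[:,0])]
            print(' OUT',q,round(r['confidence'],2),r['bbox'],np.median(p,0),np.percentile(p,2,0),np.percentile(p,98,0))
s=env.observe();print(s['position'],s['tool_rot'],env.tcp_to_grasp)
E
python3 a.py
```

```text
scene [-0.497  -0.8797  1.0185] 45.301717527126584
bottle_mid 0.9 [359.  290.4] [ 0.5036 -0.253   0.032 ]
bottle_mid 0.87 [325.  313.4] [ 0.376  -0.2361  0.032 ]
bottle_mid 0.77 [444.9 333.2] [ 0.4986 -0.5082  0.032 ]
bottle_holder 0.81 [273.2 239.5] [0.5747 0.1137 0.    ]
holder_fork 0.97 [270.9 224.2] [0.5536 0.1004 0.073 ]
holder_entry 0.64 [260.3 252.7] [0.4991 0.0986 0.    ]
spray_can 0.79 [416.6 306.2] [ 0.5763 -0.3896  0.    ]
flush_cutter 0.84 [371.4 338.4] [ 0.4022 -0.361   0.    ]
gear 0.48 [409.1 323.8] [ 0.5054 -0.4082  0.    ]
clamp_knob 0.18 [370.9 343. ] [ 0.3881 -0.3688  0.    ]
ribbed_cap 0.62 [337.9 243. ] [ 0.6826 -0.0549  0.    ]
 OUT bottle_holder 0.65 [373.9, 338.7, 41.6, 26.4] [ 0.3955 -0.3715  0.0118] [ 0.3671 -0.4193  0.0008] [ 0.4235 -0.3307  0.0175]
 OUT bottle_holder 0.63 [273.2, 233.6, 50.5, 42.0] [0.5575 0.0754 0.04  ] [0.5112 0.044  0.0033] [0.6007 0.1492 0.0787]
top [ 0.3217 -0.0664  1.2101] 54.978404965981326
bottle_mid 0.95 [388.3 251.3] [ 0.5008 -0.2621  0.032 ]
bottle_mid 0.85 [482.4 185.9] [ 0.6804 -0.5161  0.032 ]
bottle_mid 0.76 [486.3 250.7] [ 
[... 171 characters left out ...]
.1056 0.    ]
gel_bottle 0.73 [156.9 203.8] [0.626  0.3541 0.    ]
spray_can 0.77 [436.1 224.9] [ 0.5792 -0.3974  0.    ]
flush_cutter 0.83 [427.8 293.6] [ 0.3952 -0.3692  0.    ]
gear 0.52 [443.4 254.7] [ 0.4986 -0.414   0.    ]
clamp_knob 0.68 [262.1 175.4] [0.7102 0.0745 0.    ]
ribbed_cap 0.75 [325.8 187.7] [ 0.6782 -0.0997  0.    ]
 OUT cap_top 0.81 [346.1, 224.3, 18.8, 21.0] [ 0.5567 -0.1411  0.1193] [ 0.5354 -0.1632  0.0927] [ 0.5819 -0.1181  0.1241]
 OUT bottle_holder 0.81 [250.8, 227.2, 50.7, 43.1] [0.5633 0.0792 0.0692] [ 0.5155  0.0426 -0.0012] [0.5994 0.1587 0.078 ]
[ 0.1983 -0.513   0.2313] [[ 0.9328  0.3605  0.    ]
 [ 0.3605 -0.9328  0.    ]
 [ 0.     -0.     -1.    ]] -0.0187
```

View pics/scene0.png

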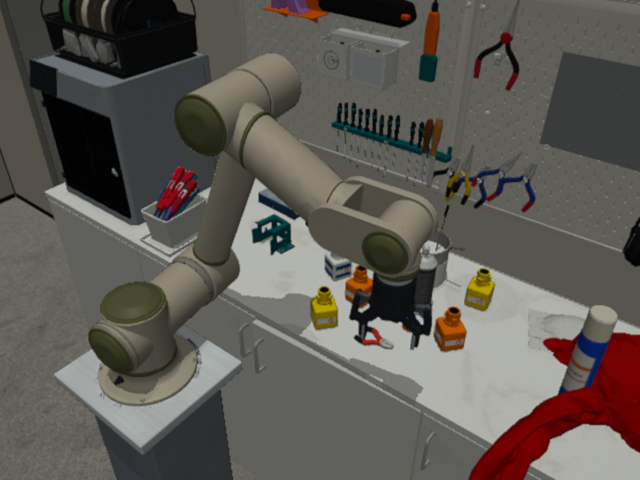

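View pics/top0.png

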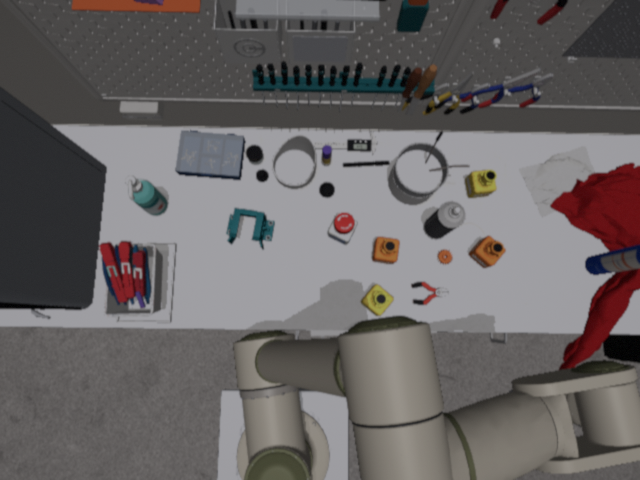

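The scene view shows the white bottle, mostly hidden by the arm, at about (338,265), and the teal holder at (273,233). The top view shows the red-capped white bottle at (343,226) and the teal holder at (250,226), open toward the robot (down in the image). The orange and yellow bottles are look-alikes.

```bash
cat > m.py <<'E'
from h import *
from scipy.optimize import minimize
np.set_printoptions(precision=4,suppress=True)
im=shot('top');w=cloud(im);px=im['pixels'].astype(int);hsv=cv2.cvtColor(im['pixels'],cv2.COLOR_RGB2HSV)
sub=np.zeros((480,640),bool);sub[200:250,325:362]=1
red=sub&(px[...,0]>120)&(px[...,1]<80)
# whole cap top via depth
m=sub&(w[...,2]>.108)&(w[...,2]<.13);p=w[m]
(c,r)=cv2.minEnclosingCircle(p[:,:2].astype(np.float32));print('captop',c,r,p[:,2].mean(),p[:,:2].mean(0),m.sum())
m=sub&(w[...,2]>.05)&(w[...,2]<.075);p=w[m].astype(np.float32)
print('shoulder',len(p),np.median(p[:,2]),cv2.minAreaRect(p[:,:2].copy()))
m=sub&(w[...,2]>.01)&(w[...,2]<.13);p=w[m].astype(np.float32)
print('all',cv2.minAreaRect(p[:,:2].copy()))
sub[:]=0;sub[195:255,215:285]=1
teal=sub&(hsv[...,0]>75)&(hsv[...,0]<105)&(hsv[...,1]>90)
for lo,hi in [(.06,.09),(.035,.06),(.002,.015)]:
    m=teal&(w[...,2]>lo)&(w[...,2]<hi);p=w[m].astype(np.float32)
    print('holder',lo,len(p),np.median(p[:,2]),p[:,:2].mean(0),cv2.minAreaRect(p[:,:2].copy()))
a=cv2.resize(im['pixels'][195:255,210:290],None,fx=6,fy=6,interpolation=cv2.INTER_CUBIC)
b=cv2.resize(im['pixels'][195:255,315:370],None,fx=6,fy=6,interpolation=cv2.INTER_CUBIC)
cv2.imwrite('pics/crop1.png',cv2.cvtColor(np.hstack([a,b])[:, :800],cv2.COLOR_RGB2BGR))
m=teal&(w[...,2]>.06)&(w[...,2]<.09);p=w[m]
# fork model fit: yaw via edges; print map
np.save('fork.npy',p);np.save('bot.npy',w[200:250,325:362])
for x in np.arange(.49,.63,.0065):
    print('%.3f '%x+''.join('#' if len(p[(abs(p[:,0]-x)<.00325)&(abs(p[:,1]-y)<.00175)]) else '.' for y in np.arange(.18,.02,-.0035)))
E
python3 m.py
```

```text
captop (0.5592273473739624, -0.14181740581989288) 0.025480123236775398 0.11922026160468514 [ 0.5585 -0.1412] 330
shoulder 210 0.06255168 ((0.5579251050949097, -0.14153152704238892), (0.0592120885848999, 0.05860409140586853), 64.3710708618164)
all ((0.5577413439750671, -0.14151091873645782), (0.059333786368370056, 0.058953117579221725), 64.37106323242188)
holder 0.06 443 0.07339233 [0.563  0.0996] ((0.5587670803070068, 0.10145451128482819), (0.07704243063926697, 0.0721040591597557), 83.48067474365234)
holder 0.035 43 0.05082018 [0.5369 0.0871] ((0.5526309013366699, 0.10075172781944275), (0.0830477774143219, 0.07478591799736023), 81.66468811035156)
holder 0.002 112 0.0063098944 [0.5619 0.0748] ((0.5696245431900024, 0.09850378334522247), (0.11774276196956635, 0.053308289498090744), 72.0999984741211)
0.490 ..............................................
0.496 ..............................................
0.503 ..............................................
0.510 ..............................................
0.516 ..............................................
0.522 .....................
[... 173 characters left out ...]
...........
0.548 ...........######............#####............
0.555 ...........######............#####............
0.562 ...........#######...........######...........
0.568 ............#####............######...........
0.575 .............#####...........######...........
0.581 .............#####.......#..#######...........
0.588 .............######################...........
0.594 ..............###############.#...............
0.601 ..............................................
0.607 ..............................................
0.614 ..............................................
0.620 ..............................................
0.627 ..............................................
```

View pics/crop1.png

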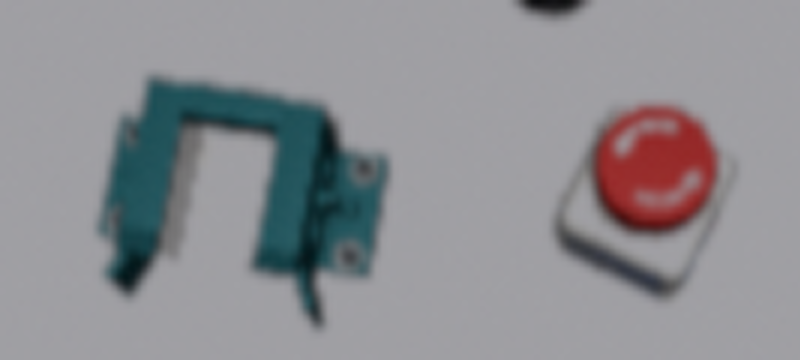

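The crop shows the holder's slot opening downward, with its axis tilted a few degrees. The bottle is at the right with its square body turned by about 25°. Next I fit the fork.

```bash
cat > f.py <<'E'
from h import *
from scipy.optimize import differential_evolution as de
np.set_printoptions(precision=4,suppress=True)
im=shot('top');w=cloud(im);hsv=cv2.cvtColor(im['pixels'],cv2.COLOR_RGB2HSV)
teal=(hsv[...,0]>75)&(hsv[...,0]<105)&(hsv[...,1]>90)
r=(slice(195,255),slice(215,285))
obs=(teal&(w[...,2]>.06)&(w[...,2]<.09))[r]
T=im['world_from_camera']
g=np.array([[onplane(im,(u,v),.0735)[:2] for u in range(215,285)] for v in range(195,255)])
sg=lambda d:1/(1+np.exp(-d/.0008))
def model(q):
    x,y,a,W,xb=q;c,s=np.cos(a),np.sin(a);dx,dy=g[...,0]-x,g[...,1]-y
    X=c*dx+s*dy;Y=-s*dx+c*dy
    box=sg(X+.042)*sg(xb-X)*sg(W-abs(Y))
    return box*(1-sg(.021-X)*sg(.02-abs(Y)))
R=de(lambda q:((model(q)-obs)**2).sum(),[(.53,.59),(.08,.125),(-.35,.1),(.03,.045),(.028,.042)],seed=1,tol=1e-6)
print(R.x,np.degrees(R.x[2]),R.fun,obs.sum())
# bottle: shoulder fit with top plane z=.064, white+red region above z .05
obs=((w[...,2]>.05)&(w[...,2]<.13))[200:250,325:362]
z=w[...,2][200:250,325:362]; sh=obs&(z<.075)
P=w[200:250,325:362][sh]
def cost(q):
    c,s=np.cos(q[2]),np.sin(q[2]);X=c*(P[:,0]-q[0])+s*(P[:,1]-q[1]);Y=-s*(P[:,0]-q[0])+c*(P[:,1]-q[1])
    d=np.maximum(abs(X),abs(Y));return np.clip(d-.0300,0,1).sum()*50+0
for s in [cv2.minAreaRect(P[:,:2].astype(np.float32))]:print(s)
R=de(cost,[(.54,.58),(-.16,-.12),(-.7,-.1)],seed=1);print(R.x,np.degrees(R.x[2]),R.fun)
E
python3 f.py
```

```text
[ 0.5638  0.1    -0.1433  0.0383  0.0304] -8.212427776521036 40.4674852327855 438
((0.5580211281776428, -0.14148421585559845), (0.05921180546283722, 0.05887659639120102), 64.87409973144531)
[ 0.5575 -0.1406 -0.4219] -24.175380439141456 0.0
```

Request:
{"op": "jog_arm", "data": {"plan": "0 0 6.8 1 0 0 0;0 0 6.8 1.5 0 0 0;0 0 6.8 2 0 0 0;0 0 6.8 2 0 0 0;0 0 6.8 2 0 0 0;0 0 6.8 2 0 0 0;0 0 6.0 2 0 0 0"}}

```text
time_s: 2.08
position: [0.3213, -0.5158, 0.2315]
tool_rot: [[0.899, -0.438, 0.0], [-0.438, -0.899, 0.0], [0.0, -0.0, -1.0]]
ft_force: [-1.0, -0.1, 0.3]
grip_width: 0.0854
gripper_force: 0.0
```

Request:
{"op": "jog_arm", "data": {"plan": "0 0 0 0.3 -2.5 0 0;0 0 0 0.5 -4.1 0 0;0 0 0 0.5 -4.1 0 0;0 0 0 0.5 -4.1 0 0;0 0 0 0.5 -4.1 0 0;0 0 0 0.5 -4.1 0 0;0 0 0 0.5 -4.1 0 0;0 0 0 0.5 -4.1 0 0;0 0 0 0.5 -4.1 0 0;0 0 0 0.4 -4.1 0 0"}}

```text
time_s: 2.92
position: [0.534, -0.1795, 0.2314]
tool_rot: [[0.901, -0.433, 0.0], [-0.433, -0.901, -0.0], [0.0, 0.0, -1.0]]
ft_force: [0.6, -0.1, -0.2]
grip_width: 0.0853
gripper_force: 0.0
```

Request:
{"op": "jog_arm", "data": {"plan": "0 0 0 0.2 -3 0 0;0 0 0 0 -1.7 0 0;0 0 0 0 0 0 0"}}

```text
time_s: 3.17
position: [0.5565, -0.1367, 0.2312]
tool_rot: [[0.903, -0.429, 0.0], [-0.429, -0.903, 0.001], [-0.0, -0.001, -1.0]]
ft_force: [0.3, 0.3, -0.1]
grip_width: 0.0851
gripper_force: 0.0
```

Request:
{"op": "jog_arm", "data": {"plan": "0 0 0 0.3 0.3 2 0;0 0 0 0 0 3 0;0 0 0 0 0 3 0;0 0 0 0 0 3 0;0 0 0 0 0 2 0;0 0 0 0 0 1 0;0 0 0 0 0 0.6 0;0 0 0 0 0 0 0;0 0 0 0 0 0 0"}}

```text
time_s: 3.92
position: [0.5573, -0.1444, 0.0863]
tool_rot: [[0.901, -0.433, 0.002], [-0.433, -0.901, -0.001], [0.002, 0.0, -1.0]]
ft_force: [1.0, -0.1, -0.0]
grip_width: 0.0855
gripper_force: 0.0
```

Request:
{"op": "jog_arm", "data": {"plan": "0 0 0 -0.1 -0.3 0.1 0;0 0 0 0 0 0 80;0 0 0 0 0 0 255;0 0 0 0 0 0 255;0 0 0 0 0 0 255;0 0 0 0 0 0 255;0 0 0 0 0 0 255;0 0 0 0 0 0 255;0 0 0 0 0 0 255;0 0 0 0 0 0 255", "grip_force": 60}}

```text
time_s: 4.75
position: [0.5576, -0.1406, 0.085]
tool_rot: [[0.901, -0.433, 0.001], [-0.433, -0.901, -0.0], [0.001, -0.0, -1.0]]
ft_force: [-0.2, 2.3, 5.1]
grip_width: 0.0477
gripper_force: 61.2
```

```bash
cat > v.py <<'E'
from h import *
import sys
im=shot('top');sc=shot('scene')
a=cv2.resize(im['pixels'][170:270,210:390],None,fx=4,fy=4,interpolation=cv2.INTER_CUBIC)[:, :400+320]
u0,u1,v0,v1=[int(k) for k in sys.argv[2:6]]
b=cv2.resize(sc['pixels'][v0:v1,u0:u1],(360,300),interpolation=cv2.INTER_CUBIC)
a=cv2.resize(a,(440,245));c=np.zeros((300,800,3),np.uint8);c[:245,:440]=a;c[:,440:]=b
cv2.imwrite('pics/'+sys.argv[1],cv2.cvtColor(c,cv2.COLOR_RGB2BGR))
s=env.observe();print(s['time_s'],s['q'],s['position'],s['ft_force'],s['wrist_torque'],s['grip_width'])
E
python3 v.py g1.png 270 390 200 300
```

```text
4.85 [-2.59557928e+01  3.23893947e+01  8.25114394e+01  2.73030883e-02
  6.50253273e+01  8.96956194e+01] [ 0.55756243 -0.14060374  0.08501313] [-0.37786233  1.60131853  5.69208892] [ 0.36629664 -0.03805251  0.00108115] 0.047470752208452816
```

View pics/g1.png

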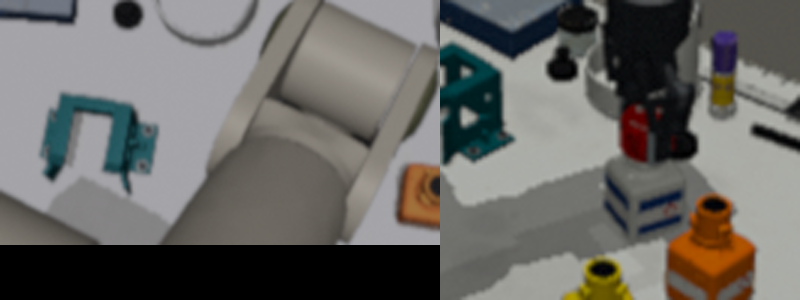

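The camera shows the cap gripped and the bottle upright. I'll lift it slightly, turn it to match the holder, and move back and across.

Request:
{"op": "jog_arm", "data": {"plan": "0 0 0 0 0 -0.3 255;0 0 0 0 0 -0.5 255;0 0 -4 0 0 0 255;0 0 -5 0 0 0 255;0 0 -5 0 0 0 255;0 0 -2.8 -1 0 0 255;0 0 0 -2 -1 0 255;0 0 0 -2.5 -1 0 255;0 0 0 -2.5 -2 0 255;0 0 0 -2.5 -2 0 255"}}

```text
time_s: 5.68
position: [0.4615, -0.0643, 0.0923]
tool_rot: [[0.988, -0.155, -0.001], [-0.155, -0.988, 0.0], [-0.001, 0.0, -1.0]]
ft_force: [-0.3, 0.6, -2.4]
grip_width: 0.0477
gripper_force: 62.1
```

Request:
{"op": "jog_arm", "data": {"plan": "0 0 0 -2 -2.5 0 255;0 0 0 -1.6 -2.5 0 255;0 0 0 0 -2.5 0 255;0 0 0 0 -2.5 0 255;0 0 0 0 -2.5 0 255;0 0 0 0 -2.5 0 255;0 0 0 0 -2 0 255;0 0 0 0 -0.7 0 255;0 0 0 0 0 0 255;0 0 0 0 0 0 255"}}

```text
time_s: 6.52
position: [0.4543, 0.1153, 0.0923]
tool_rot: [[0.988, -0.154, -0.0], [-0.154, -0.988, -0.0], [-0.0, 0.0, -1.0]]
ft_force: [-0.3, -0.1, -2.0]
grip_width: 0.0475
gripper_force: 62.3
```

```bash
python3 v.py g2.png 200 320 190 290
```

```text
6.6167 [-3.43619617e-01  2.32070062e+01  9.89556773e+01 -1.70809127e-02
  5.78585788e+01  9.85921034e+01] [0.45438391 0.11471201 0.09230849] [-0.14376361  0.58841185 -2.68298185] [ 0.04777071 -0.02010773  0.00157238] 0.04767284447156786
```

View pics/g2.png

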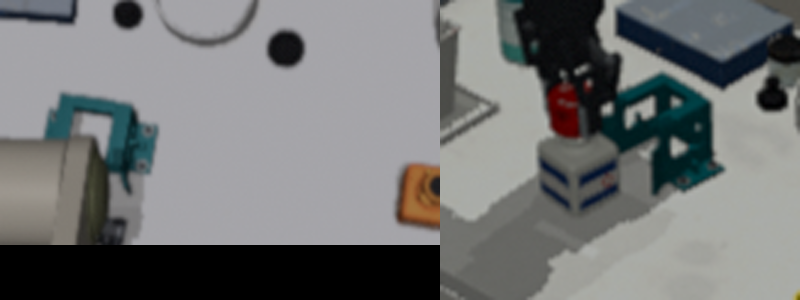

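The bottle hangs upright just in front of the holder's opening and is lined up with it. I'll lower it to about 1 mm above the worktop and slide it in.

Request:
{"op": "jog_arm", "data": {"plan": "0 0 0 0 0 0.4 255;0 0 0 0 0 0.2 255;0 0 0 1 0 0 255;0 0 0 1 -0.1 0 255;0 0 0 1 0 0 255;0 0 0 1 -0.1 0 255;0 0 0 0.8 0 0 255;0 0 0 0.5 0 0 255;0 0 0 0 0 0 255"}}

```text
time_s: 7.37
position: [0.5082, 0.1091, 0.0862]
tool_rot: [[0.988, -0.155, 0.001], [-0.155, -0.988, -0.0], [0.001, -0.0, -1.0]]
ft_force: [0.7, -0.7, -2.2]
grip_width: 0.0475
gripper_force: 62.3
```

Request:
{"op": "jog_arm", "data": {"plan": "0 0 0 0.5 0 0 255;0 0 0 0.5 0 0 255;0 0 0 0.5 0 0 255;0 0 0 0.5 0 0 255;0 0 0 0 0 0 255"}}

```text
time_s: 7.78
position: [0.5279, 0.1062, 0.0864]
tool_rot: [[0.988, -0.154, 0.001], [-0.154, -0.988, -0.0], [0.001, -0.0, -1.0]]
ft_force: [-0.6, 0.2, -2.1]
grip_width: 0.0478
gripper_force: 62.3
```

Request:
{"op": "jog_arm", "data": {"plan": "0 0 0 0.6 0 0 255;0 0 0 0.6 0 0 255;0 0 0 0.6 0 0 255;0 0 0 0.6 0 0 255;0 0 0 0.4 0 0 255;0 0 0 0 0 0 255"}}

```text
time_s: 8.28
position: [0.5555, 0.1018, 0.0862]
tool_rot: [[0.988, -0.154, 0.001], [-0.154, -0.988, -0.0], [0.001, -0.0, -1.0]]
ft_force: [-0.3, -1.1, -3.2]
grip_width: 0.0472
gripper_force: 62.3
```

Request:
{"op": "jog_arm", "data": {"plan": "0 0 0 0.2 0 0 255;0 0 0 0.2 0 0 255;0 0 0 0.2 0 0 255;0 0 0 0 0 0 255"}}

```text
time_s: 8.62
position: [0.5608, 0.1011, 0.0864]
tool_rot: [[0.988, -0.154, 0.0], [-0.154, -0.988, -0.0], [0.0, -0.0, -1.0]]
ft_force: [0.0, -0.3, -2.5]
grip_width: 0.0475
gripper_force: 62.3
```

Request:
{"op": "jog_arm", "data": {"plan": "0 0 0 0.1 0 0 255;0 0 0 0.1 0 0 255;0 0 0 0 0 0 255"}}

```text
time_s: 8.87
position: [0.5619, 0.1009, 0.0861]
tool_rot: [[0.988, -0.154, -0.002], [-0.154, -0.988, 0.0], [-0.002, 0.0, -1.0]]
ft_force: [-3.1, 0.3, -1.4]
grip_width: 0.048
gripper_force: 62.4
```

Request:
{"op": "jog_arm", "data": {"plan": "0 0 0 0.1 0 0 255;0 0 0 0 0 0 255"}}

```text
time_s: 9.03
position: [0.5624, 0.1009, 0.086]
tool_rot: [[0.988, -0.154, -0.003], [-0.154, -0.988, 0.0], [-0.003, 0.0, -1.0]]
ft_force: [-5.4, -0.5, -0.6]
grip_width: 0.0478
gripper_force: 62.5
```

Request:
{"op": "jog_arm", "data": {"plan": "0 0 0 0 0 0.1 255;0 0 0 0.1 0 0 255;0 0 0 0 0 0 255"}}

```text
time_s: 9.28
position: [0.5627, 0.1009, 0.0853]
tool_rot: [[0.988, -0.154, -0.004], [-0.154, -0.988, 0.0], [-0.004, 0.0, -1.0]]
ft_force: [-10.0, 1.3, 3.2]
grip_width: 0.0474
gripper_force: 63.1
```

Request:
{"op": "jog_arm", "data": {"plan": "0 0 0 0.1 0 0.1 255;0 0 0 0 0 0 255"}}

```text
time_s: 9.45
position: [0.5631, 0.1009, 0.0848]
tool_rot: [[0.988, -0.154, -0.005], [-0.154, -0.988, 0.001], [-0.005, 0.0, -1.0]]
ft_force: [-13.6, 3.0, 10.4]
grip_width: 0.0474
gripper_force: 63.8
```

```bash
python3 v.py g3.png 220 310 185 260
```

```text
9.55 [-1.70071500e+00  3.22950840e+01  8.27433977e+01  2.04583506e-02
  6.52564920e+01  9.71267402e+01] [0.56311988 0.10091528 0.08482975] [-12.59031915   1.05435121   9.36430898] [ 0.19166549  2.26854214 -0.01433108] 0.04725621405712381
```

View pics/g3.png

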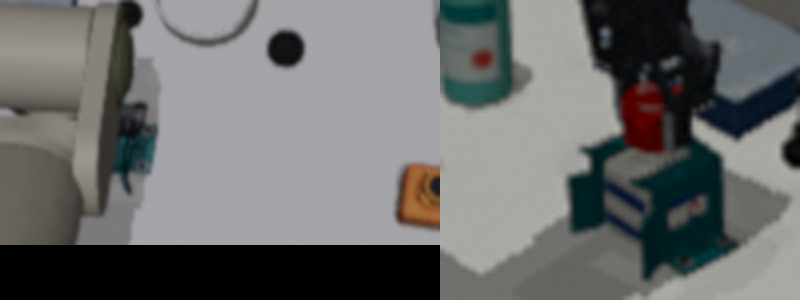

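The scene shows the bottle between the walls with its neck in the fork, and about 13 N against the back confirms contact. I'll ease the forward push and press the cap down.

Request:
{"op": "jog_arm", "data": {"plan": "0 0 0 -0.1 0 0 255;0 0 0 -0.1 0 0.1 255;0 0 0 0 0 0.1 255;0 0 0 0 0 0.1 255;0 0 0 0 0 0 255"}}

```text
time_s: 9.97
position: [0.5629, 0.1011, 0.0828]
tool_rot: [[0.988, -0.154, -0.0], [-0.154, -0.988, 0.0], [-0.0, -0.0, -1.0]]
ft_force: [-8.6, 2.6, 12.6]
grip_width: 0.0475
gripper_force: 64.0
```

Request:
{"op": "jog_arm", "data": {"plan": "0 0 0 0 0 0.1 255;0 0 0 0 0 0.1 255;0 0 0 0 0 0 255"}}

```text
time_s: 10.22
position: [0.5629, 0.1011, 0.0809]
tool_rot: [[0.988, -0.154, -0.0], [-0.154, -0.988, 0.0], [-0.0, -0.0, -1.0]]
ft_force: [-9.6, 2.5, 13.1]
grip_width: 0.0478
gripper_force: 64.0
```

Request:
{"op": "jog_arm", "data": {"plan": "0 0 0 0 0 0.1 255;0 0 0 0 0 0.1 255;0 0 0 0 0 0 255"}}

```text
time_s: 10.47
position: [0.5629, 0.1011, 0.079]
tool_rot: [[0.988, -0.154, -0.0], [-0.154, -0.988, 0.0], [-0.0, -0.0, -1.0]]
ft_force: [-9.7, 2.3, 13.4]
grip_width: 0.0475
gripper_force: 64.1
```

Request:
{"op": "jog_arm", "data": {"plan": "0 0 0 0 0 0.1 255;0 0 0 0 0 0 255"}}

```text
time_s: 10.63
position: [0.5629, 0.1012, 0.0784]
tool_rot: [[0.988, -0.153, 0.0], [-0.153, -0.988, 0.0], [0.0, -0.0, -1.0]]
ft_force: [-10.4, 2.6, 19.0]
grip_width: 0.0476
gripper_force: 64.5
```

Request:
{"op": "jog_arm", "data": {"plan": "0 0 -5 0 0 0 255;0 0 -5 0 0 0 255;0 0 -6 0 0 0 255;0 0 -6 0 0 0 255;0 0 0 0 0 0 255"}}

```text
time_s: 11.05
position: [0.5631, 0.1009, 0.0785]
tool_rot: [[0.973, 0.233, 0.001], [0.233, -0.973, -0.0], [0.001, 0.0, -1.0]]
ft_force: [-10.3, -0.3, 16.5]
grip_width: 0.0477
gripper_force: 64.4
```

Request:
{"op": "jog_arm", "data": {"plan": "0 0 -6 0 0 0 255;0 0 -6 0 0 0 255;0 0 -6 0 0 0 255;0 0 -6 0 0 0 255;0 0 -6 0 0 0 255;0 0 -6 0 0 0 255;0 0 -3 0 0 0 255;0 0 0 0 0 0 255"}}

```text
time_s: 11.72
position: [0.5637, 0.1003, 0.0784]
tool_rot: [[0.612, 0.791, 0.002], [0.791, -0.612, -0.001], [0.0, 0.002, -1.0]]
ft_force: [-8.3, -1.6, 15.5]
grip_width: 0.0473
gripper_force: 64.2
```

```bash
python3 v.py g4.png 220 310 185 260
```

```text
11.8167 [-1.72920617e+00  3.26538344e+01  8.33568325e+01 -6.09704939e-02
  6.38728348e+01  3.61426156e+01] [0.5637043  0.10028945 0.07840307] [-8.39111207 -2.3353711  14.20808165] [-0.40002638  1.25666493  0.05155597] 0.047598730509404115
```

View pics/g4.png

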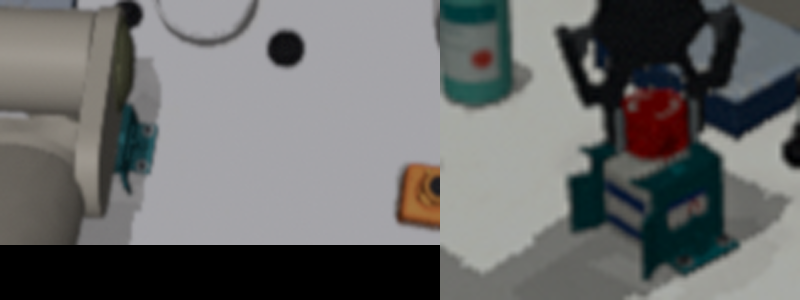

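The cap turned about 61° and the bottle stayed home. I'll relax the sideways push, then lift gently.

Request:
{"op": "jog_arm", "data": {"plan": "0 0 0 -0.06 -0.1 0 255;0 0 0 -0.06 -0.1 -0.1 255;0 0 0 0 0 -0.2 255;0 0 0 0 0 -0.2 255;0 0 0 0 0 -0.2 255;0 0 0 0 0 -0.2 255;0 0 0 0 0 0 255"}}

```text
time_s: 12.4
position: [0.563, 0.1004, 0.0875]
tool_rot: [[0.614, 0.789, 0.006], [0.789, -0.614, -0.001], [0.003, 0.005, -1.0]]
ft_force: [0.6, -2.6, 9.4]
grip_width: 0.0477
gripper_force: 63.5
```

Request:
{"op": "jog_arm", "data": {"plan": "0 0 0 0 0 -0.2 255;0 0 0 0 0 -0.2 255;0 0 0 0 0 0 255"}}

```text
time_s: 12.65
position: [0.5617, 0.1009, 0.0898]
tool_rot: [[0.614, 0.789, 0.002], [0.789, -0.614, -0.0], [0.001, 0.001, -1.0]]
ft_force: [0.4, -1.9, -0.8]
grip_width: 0.0472
gripper_force: 62.6
```

Request:
{"op": "jog_arm", "data": {"plan": "0 0 0 0 0 -0.3 255;0 0 0 0 0 -0.3 255;0 0 0 0 0 -0.4 255;0 0 0 0 0 -0.5 255;0 0 0 0 0 -0.5 255;0 0 0 0 0 0 255"}}

```text
time_s: 13.15
position: [0.5616, 0.101, 0.1106]
tool_rot: [[0.614, 0.789, 0.002], [0.789, -0.614, 0.0], [0.001, 0.002, -1.0]]
ft_force: [-0.2, -0.2, -0.3]
grip_width: 0.0475
gripper_force: 62.7
```

```bash
python3 v.py g5.png 220 310 185 260
```

```text
13.25 [-1.69209702e+00  3.03047792e+01  8.16533895e+01  4.42233815e-03
  6.80129676e+01  3.61727377e+01] [0.56121421 0.10099073 0.10960461] [-0.34761694  0.07701578 -1.15022449] [-0.00197476  0.05069437 -0.01873794] 0.04744398047115152
```

View pics/g5.png

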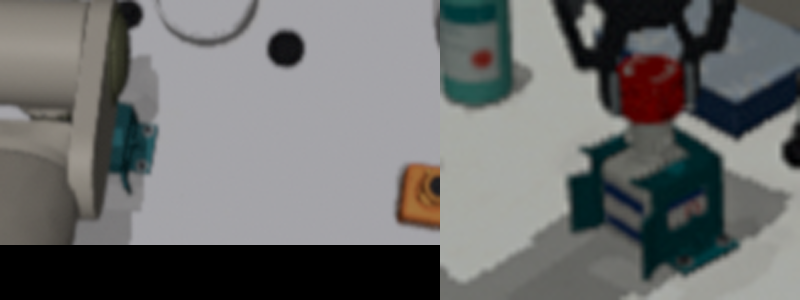

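The cap is off and the bottle is standing in the holder. I'll check whether it shifted during the lift, comparing the bottle against the holder in the earlier frames, while raising the cap.

Request:
{"op": "jog_arm", "data": {"plan": "0 0 0 0 0 -1 255;0 0 0 0 0 -1.5 255;0 0 0 0 0 -1.5 255;0 0 0 0 0 -1.5 255;0 0 0 0 0 -1 255;0 0 0 0 0 -0.5 255;0 0 0 0 0 -0.4 255;0 0 0 0 0 0 255;0 0 0 0 0 0 255"}}

```text
time_s: 14.0
position: [0.5609, 0.101, 0.1828]
tool_rot: [[0.614, 0.789, -0.001], [0.789, -0.614, 0.0], [-0.001, -0.001, -1.0]]
ft_force: [0.4, -0.5, -0.2]
grip_width: 0.0474
gripper_force: 62.7
```

```bash
python3 v.py g6.png 220 310 185 260
cat > c.py <<'E'
from h import *
np.set_printoptions(precision=4,suppress=True)
I=[cv2.cvtColor(cv2.imread(f'pics/g{k}.png'),cv2.COLOR_BGR2GRAY).astype(np.float32) for k in (3,4,5,6)]
for nm,(u0,u1,v0,v1) in dict(bottle=(606,643,165,238),label=(665,708,195,222),holder=(690,740,225,265)).items():
    for a in (0,1):
        for b in range(a+1,4):
            W=cv2.createHanningWindow((u1-u0,v1-v0),cv2.CV_32F)
            print(nm,a+3,b+3,cv2.phaseCorrelate(I[a][v0:v1,u0:u1],I[b][v0:v1,u0:u1],W))
im=shot('scene')
for q,z in [('bottle_mouth',.1055),('cap_mid',.2),('holder_fork',.073),('bottle_mid',.032)]:
    for r in models.tip_of('scene',q)[:4]: 
        p=onplane(im,r['at'],z)
        if abs(p[1]-.1)<.08: print(q,r['confidence'],r['at'],p)
w=cloud(im);px=im['pixels'].astype(int)
m=np.zeros((480,640),bool);m[150:260,220:310]=1
red=m&(px[...,0]>90)&(px[...,1]<60)&(px[...,2]<60)&(w[...,2]>.1)
p=w[red];print('red',len(p),p.min(0),p.max(0),p.mean(0))
neck=m&(w[...,2]>.08)&(w[...,2]<.11)&(px.min(-1)>90)&(abs(w[...,0]-.56)<.05);p=w[neck];print('neck',len(p),p.min(0),p.max(0))
E
python3 c.py
```

```text
14.1 [-1.69496666e+00  2.60326260e+01  7.57787147e+01  6.02036625e-04
  7.82705577e+01  3.61753755e+01] [0.5608769  0.10095696 0.18258404] [-0.24617697 -0.23448412  0.19777388] [0.00379441 0.00175618 0.04137408] 0.047229038540121
bottle 3 4 ((0.28430096294706075, 0.4393246652267493), 0.7769511321385701)
bottle 3 5 ((0.11186064903997206, 0.5212691249946175), 0.6332764091491699)
bottle 3 6 ((0.09092870636031236, 0.587924835622978), 0.625752836227417)
bottle 4 5 ((-0.4126713874863057, 0.33173673885982424), 0.5830110209782918)
bottle 4 6 ((-0.5661223120917533, 0.5553419088987965), 0.5765540033976237)
label 3 4 ((0.5463926782873365, 0.3593604451808545), 1.038849284325117)
label 3 5 ((0.8050774833500505, 0.20609541155973155), 0.7616299680231039)
label 3 6 ((0.3134901448795411, 0.36387754523576454), 0.7706903583228343)
label 4 5 ((0.5144937281629254, 0.6023111585422232), 0.8027211699466156)
label 4 6 ((0.5496948952966392, 0.5827791487857361), 0.823446223961473)
holder 3 4 ((-0.07112877566535047, 0.1266704637664624), 0.8443759999275208)
holder 3 5 ((0.31496661970383855, 0.6628656776918334), 0.7335678181648254)
holder 3 6 ((3.220222324768695, 0.6974202489821124), 0.26420771741867066)
holder 4 5 ((-0.25330002103445537, -0.09331446568088708), 0.921689863204956)
holder 4 6 ((0.15594937355145433, 0.35946594166764356), 0.7127274205684662)
bottle_mouth 0.76 [273.5, 214.6] [0.5608 0.0947 0.1055]
cap_mid 0.69 [271.3, 185.1] [0.5661 0.1027 0.2   ]
holder_fork 0.88 [273.3, 225.0] [0.5548 0.0919 0.073 ]
bottle_mid 0.82 [274.8, 233.0] [0.57   0.1014 0.032 ]
red 8 [0.5372 0.0806 0.1867] [0.5564 0.1209 0.2202] [0.5456 0.094  0.1967]
neck 71 [0.5281 0.0798 0.0812] [0.5792 0.1405 0.1091]
```

View pics/g6.png

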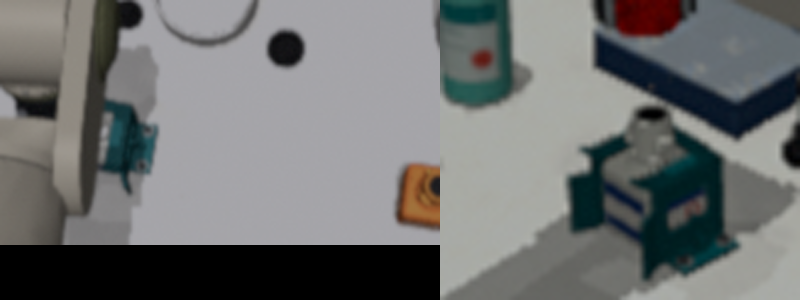

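The bottle moved less than about 0.5 mm between frames, so it is still home, and the open mouth is visible at (655,115). I'll centre the cap over the mouth and set the height.

Request:
{"op": "jog_arm", "data": {"plan": "0 0 0 0.1 0.12 -0.15 255;0 0 0 0 0 0 255;0 0 0 0 0 0 255;0 0 0 0 0 0 255"}}

```text
time_s: 14.68
position: [0.5628, 0.101, 0.1849]
tool_rot: [[0.614, 0.789, 0.0], [0.789, -0.614, -0.0], [0.0, 0.0, -1.0]]
ft_force: [-0.9, 0.2, -0.5]
grip_width: 0.0473
gripper_force: 62.7
```

```bash
python3 -c "
from rig import job
print(job.close_job())"
```

```text
the job is handed in; nothing more can be done
None
```

The job is handed in at about 14.7 s of robot time: the bottle is home in the teal holder, and the gripper holds the red cap level above the mouth with about 8 cm of air beneath it, by dead reckoning from the arm pose; no verdict was returned.

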